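# Drop a cartridge from a twin dispenser into a jug

## Task

Exactly one of the dispenser's two lanes holds the spool-shaped cartridge (thin waist between two discs). Stand the measuring jug upright on the counter under that lane's outlet, first setting aside, upright on the counter, whatever stands in its way. Then push the sprung toggle over towards that lane, hold it there for about a second so that the cartridge drops into the jug, and let go so that it springs back to the middle; leave the other cartridge in its lane and do not disturb or tip over the other things.

Things in the scene. Friction and masses are not known exactly. Their poses are not given: they have to be found in the camera images.
- dispenser: Steel twin dispenser fixed to the counter, 212 mm wide, 220 high. Origin on the counter under its middle; x to its back, y to its left lane (lane centres y = +-66 mm), z up. Spans x = -83 (front lip) to +85 mm. Lanes: open-topped ramps falling 12 degrees to the front, floor 153 mm up at the lip. In front of x = -40 nothing lies lower than 148 mm up. Middle housing (|y| < 26 mm) tops out at 205 mm.
- toggle (a joint): Toggle on the middle housing, pivot at dispenser x = -5, y = 0, z = 212 mm. Rad: 0 upright (sprung, 0.7 N m/rad), + leaning to the dispenser's +y (left lane), - to the right lane, stops at +-0.5. Leaning it to a lane lowers the gate that holds that lane's cartridge, flush with the floor at 0.3 rad (0.4 is a good push); the cartridge rolls out in half a second. Let go, it springs back.
- toggle_tip (a point): Middle of the top of the toggle, 81 mm above its pivot. The toggle is a black paddle, 32 mm (along dispenser x) by 14 mm (along y), from 35 mm above the pivot to the top, on a 12 mm stem.
- outlet_left (a point): Point on the counter before the left lane (dispenser x = -118, y = +66 mm): stand the middle of the jug's mouth over it. The jug's rim then reaches under the lip with 13 mm to spare, so slide it in from the front.
- outlet_right (a point): The same for the right lane (dispenser x = -118, y = -66 mm).
- spool_cartridge: White spool-shaped cartridge: two discs 36 mm in diameter, 14 mm thick, with a 16 mm waist between them, 62 mm long over all, 60 g. It lies across one of the lanes (left or right at random) behind the gate. Origin at its centre, long axis y.
- plain_cartridge: White plain cylindrical cartridge, 36 mm in diameter, 62 mm long, 60 g, in the other lane. Origin at its centre, long axis y. It must stay there.
- jug: Clear plastic measuring jug, empty, 135 mm high, about 0.12 kg, outer radius about 60 mm at the rim and 48 mm at the foot, round its axis, which stands at jug y = +12 mm; mouth about 100 mm wide. Handle towards jug -y, spout towards +y (reaching y = +85 mm). Origin on its underside; z up.
- jug_mouth (a point): Middle of the jug's mouth, at the height of the rim (135 mm above its foot).
- jug_handle (a point): Upper part of the jug's handle: jug x = 0, y = -77, 115 mm above its foot. The handle is 16 mm thick along jug x, its upright limb lies between y = -85 and -73 mm, from 45 to 130 mm high: pinch it from above along jug x, with the fingertips about 90 mm above the foot.
- mill: Seasoning mill with a clear body and grey cap, 44 mm in diameter up to 74 mm, 90 mm high, 0.1 kg. Stands under one of the two outlets (at random). Origin under its middle; z up.
- shot_glass: Small clear glass, 48 mm in diameter at the rim and 38 mm at the foot, 61 mm high, 70 g. Stands under the other outlet. Origin under its middle; z up.
- mug: Bystander: pale upturned mug, 64 x 91 mm (with its handle), 50 mm high. Origin on the counter under its middle; within 46 mm of it. (The counter is free and level from x = 0.36 to 0.62 m, y = -0.40 to 0.65 m, save for the things named here; a raised rim runs along its near edge, the sink lies beyond x = 0.62 for y = 0.03 to 0.58; the dish machine overhangs from y = -0.45.)
- tumbler: Bystander: clear upturned tumbler, 81 mm in diameter, 91 mm high. Origin under its middle.
- scraper: Bystander: plate scraper lying flat, 211 mm long (its x) x 89 mm, 22 mm high. Origin under its middle.
- cutlery_cup: Bystander: slotted square cutlery cup, 69 mm wide, 209 mm high with its cutlery. Origin under its middle. Besides these a spoon, stacks of bowls and plates and a bottle are out of the way at the left end and behind the dispenser.
There are look-alikes about, which are no part of the job. Leave any orange or red look-alike of the mill alone.

How it is judged:
By the outcome, as a careful person would: the job done as asked, in the order asked, and still so for the second after the job is handed in, with the robot touching nothing.
It also fails if it takes over 72 s, if anything falls off the work surface, if the arm or the gripper's body presses on something with over 40 N, if the wrist force passes 120 N, or if a joint passes its speed limit or range.

## Robot

A 6-joint arm with a two-finger parallel gripper is mounted at the origin on a cart in front of the work surface, level with it; the furniture and walls round the work are solid. World frame = base frame: x ahead of the robot, y to its left, z up, the work surface at z = 0. Lengths are in m, angles in rad, forces in N, time in s.
With the tool pointing down it reaches from about 0.3 to 0.875 m from the base axis. Payload 6.4 kg.
Tool frame: the origin (TCP) lies on the front face of the gripper's body, between the roots of the fingers; the fingertips stand 73 mm ahead of it and the grasp point (between the pads) lies 54 mm ahead of it; z points along the fingers, y is the line along which they close (so a half turn about z gives the same grasp; the last joint's range is limited). The gripper opens to 85 mm and grips with 20 to 120 N. Pads are 22 mm wide; open, the fingers measure 114 mm over their backs; the gripper's body (76 mm by 85 mm) begins 54 mm behind the grasp point. The pads swing forward as they close: fully open they stand 13 mm farther back than shut.
Start: joints at [0.912, 0.181, 1.607, -0, 1.354, -0.206], TCP at [0.252, 0.517, 0.304] pointing down, gripper open.
Joint ranges: [-2.99, 2.99], [-0.89, 2.07], [0.3, 2.58], [-1.14, 4.28], [0, 2.63], [-3.12, 3.12]. Speed limits (rad/s): [2.57, 2.57, 3.01, 3.14, 3.14, 3.14].

## Interface

Orientations are given as a unit quaternion [w, x, y, z].
In Python, from plant import ctrl gives the robot as it stands. The module is installed in compiled form; this text tells all that it offers.
- The arm moves only by the tool move_arm, never from a script. Its argument "targets" is a list of rows, each a list of 3 entries, a list of its own where there are three numbers: the shift along the world's x, y, z scaled (see below), then the turn, a rotation vector about the world's x, y, z scaled (see below), then the closure, from -1 (fully open) to 1 (shut). In form: [[[dx, dy, dz], [rx, ry, rz], gripper], ...]. A call has 1 to 5 rows; each row shifts and turns the commanded pose from where the row before left it; what a row does not reach is not made up. The controller multiplies each number of a shift by 0.05 m and each number of a turn by 2 rad. A row lasts 1/8 s, in which the tool goes at most 62.5 mm and 10.7 degrees, less where a joint would pass 70% of its speed; a pose out of reach is approached as far as the arm can. A call with a number of a shift or a turn outside -1 to 1 is refused whole. A call with a gripper value outside its range is refused whole. The fingers move at their own pace and stop on an object; "squeeze" is the grip in N (left out, the last holds). Time passes only in rows, so rows that do not move let the fingers close. It gives the time, the measured TCP pose, the force, the opening and the grip force at its end, in the units of the state.
- ctrl.get_state(): the state, without advancing time (a new reading comes with each control period).
- ctrl.read_camera(name): name is "scene" or "side" or "wrist"; returns the picture (384x512x3 uint8, red, green, blue); there is no depth.
- ctrl.camera_params(name): a dict with "K" (3x3 intrinsics, pixels), "rvec" (rotation vector, rad) and "tvec" (3), from world to camera coordinates, as OpenCV has them; the wrist camera has in their place "hand_eye" (4x4, takes a point from camera to tool coordinates, whose origin is the TCP and whose axes are the flange's). Camera axes: x right, y down, z forward; pixel columns grow to the right and rows downward; lengths in m; the calibration is good to about 2 mm. A picture is of the moment at which its call begins: read the wrist's pose just before it. camera_params takes no time and is no camera call.
- ctrl.close_job(): hands the job in; it is judged then, once.
The state is a dict: "time_s": time; "joint_positions": joint angles; "qd": joint speeds; "joint_torque": joint torques, N m; "eef_pos": TCP position; "ee_rot": TCP orientation; "wrist_force": force on the tool from outside, world axes, zero at the start; "ft_torque": the same for the moment, N m; "gripper_width": finger opening in m; "finger_force": force on a finger pad.
Only numpy, scipy, OpenCV 4.12 (cv2) and the standard library are available. Lean on these libraries where they do the work, as an engineer would, in place of code of your own. Each camera call takes 0.05 s, during which the arm holds its last target. There are 200 camera calls.

## Working session

There is one attempt and no reset: what is moved stays moved. The work goes in short steps, Python scripts to look and compute and a tool call to move; the robot and the scene stay as the last step left them, time stands still between calls to the robot, and variables do not carry over. Pictures are saved under pics/ and viewed, at most 10 in all, crops included, and the job is handed in when it is done.

Besides the shell and the picture viewer there is one more tool, called after ">>>" as name(argument=value, ...) on one line, values as JSON. move_arm: Moves the arm, as the interface text tells. Its arguments: {"type":"object","properties":{"targets":{"type":"array","items":{"type":"array"}},"squeeze":{"type":"number"}},"required":["targets"]}

```bash
mkdir -p pics
cat > h.py <<'E'
import numpy as np, cv2
from plant import ctrl
from scipy.spatial.transform import Rotation as R
def snap(n,f):
    im=ctrl.read_camera(n); cv2.imwrite(f'pics/{f}.png',im[:,:,::-1]); return im
def cam(n):
    p=ctrl.camera_params(n); K=np.array(p['K'])
    if n=='wrist':
        s=ctrl.get_state(); q=s['ee_rot']; T=np.eye(4); T[:3,:3]=R.from_quat([q[1],q[2],q[3],q[0]]).as_matrix(); T[:3,3]=s['eef_pos']
        W=T@np.array(p['hand_eye']); return K,W[:3,:3],W[:3,3]
    Rm=cv2.Rodrigues(np.array(p['rvec'],float))[0]; return K,Rm.T,-Rm.T@np.array(p['tvec'],float).ravel()
def ray(c,u,v):
    K,Rm,o=c; d=Rm@np.linalg.solve(K,[u,v,1.]); return o,d/np.linalg.norm(d)
def onz(c,u,v,z):
    o,d=ray(c,u,v); return o+d*(z-o[2])/d[2]
def tri(l):
    A=np.zeros((3,3));b=np.zeros(3)
    for o,d in l:
        P=np.eye(3)-np.outer(d,d);A+=P;b+=P@o
    x=np.linalg.solve(A,b); return x,[np.linalg.norm((np.eye(3)-np.outer(d,d))@(x-o)) for o,d in l]
def proj(c,p):
    K,Rm,o=c; q=K@(Rm.T@(np.array(p)-o)); return q[:2]/q[2]
E
python3 - <<'E'
from h import *
np.set_printoptions(precision=3,suppress=True)
a=[snap(n,n+'0') for n in('scene','side','wrist')]
cv2.imwrite('pics/ss.png',cv2.resize(np.hstack(a[:1]),(800,600),interpolation=cv2.INTER_CUBIC)[:,:,::-1])
cv2.imwrite('pics/sd.png',cv2.resize(np.hstack(a[1:2]),(800,600),interpolation=cv2.INTER_CUBIC)[:,:,::-1])
for n in('scene','side','wrist'):
    c=cam(n); print(n,c[2],c[1][:,2],c[0][0,0])
print(ctrl.get_state())
E
```

```text
scene [-0.546 -0.566  1.105] [ 0.695  0.418 -0.585] 431.773494010349
side [-0.175 -0.393  1.251] [ 0.526  0.346 -0.777] 396.3057552593213
wrist [0.184 0.55  0.373] [ 0.265 -0.131 -0.955] 312.34828244307505
{'time_s': 0.15, 'joint_positions': array([ 0.912,  0.181,  1.608,  0.   ,  1.354, -0.206]), 'qd': array([-0.   , -0.003, -0.004,  0.001,  0.001,  0.   ]), 'joint_torque': array([  0.   , -44.527, -35.169,  -0.   ,   0.006,   0.   ]), 'eef_pos': array([0.251, 0.517, 0.303]), 'ee_rot': array([-0.   ,  0.224,  0.974, -0.001]), 'wrist_force': array([ 0.878,  0.263, -0.721]), 'ft_torque': array([-0.044,  0.018, -0.011]), 'finger_force': 0.0, 'gripper_width': 0.08542473545387655}
```

View pics/ss.png

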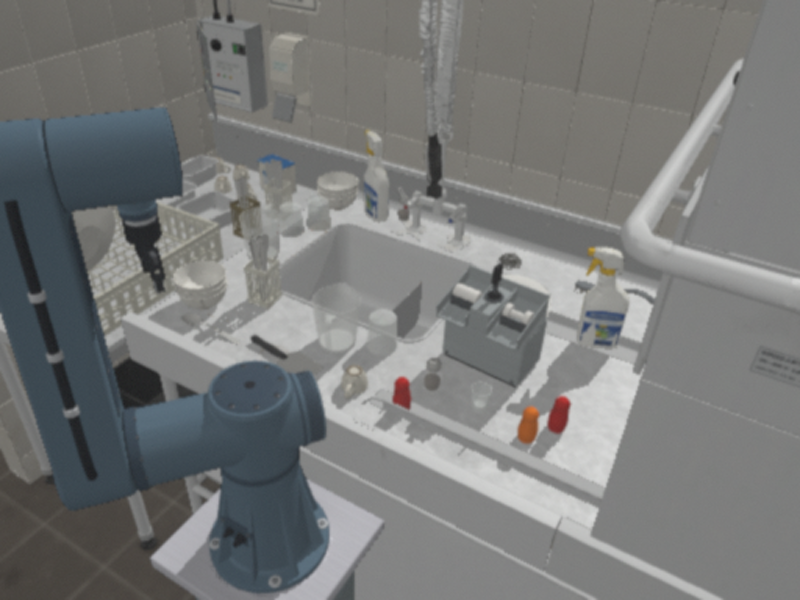

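View pics/sd.png

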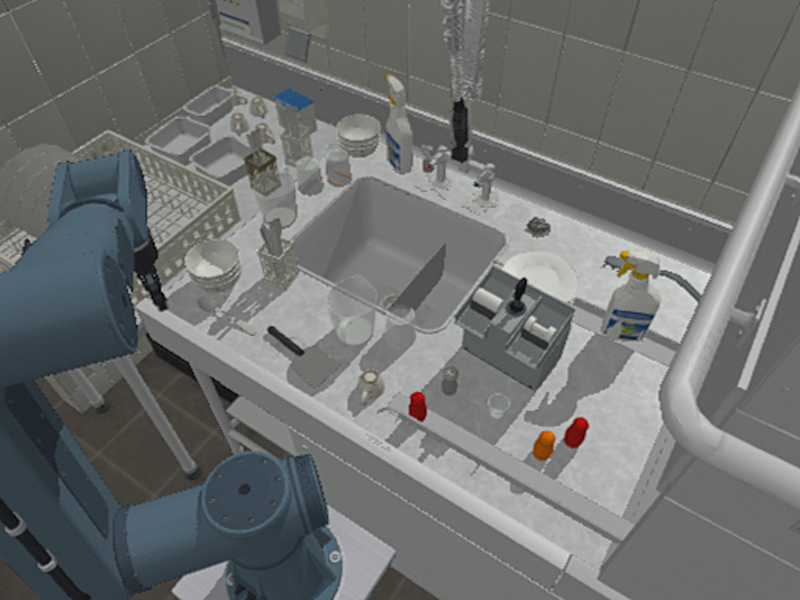

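The side view shows the dispenser at (515,325), the grey-capped mill at (450,380), the shot glass at (498,405) and the jug at (352,312). The tumbler is at (400,320) and the mug at (370,385).

Candidates for the mill: red (418,405), red (577,432), orange (544,445) and grey-capped (450,380). I choose the grey-capped one. Candidates for the jug: (352,312) with spout and handle, the tumbler (400,320), and the pitcher far left (278,205). I choose (352,312).

Next is a close crop.

Run:
```python
from h import *
s=cv2.imread('pics/side0.png'); c=cv2.imread('pics/scene0.png')
# side crop x 195..395,y 160..300 ; 
A=cv2.resize(s[160:235,280:380],(400,300),interpolation=cv2.INTER_CUBIC)
B=cv2.resize(s[165:240,190:290],(400,300),interpolation=cv2.INTER_CUBIC)
C=cv2.resize(c[160:235,270:370],(400,300),interpolation=cv2.INTER_CUBIC)
D=cv2.resize(s[215:290,250:350],(400,300),interpolation=cv2.INTER_CUBIC)
cv2.imwrite('pics/crop1.png',np.vstack([np.hstack([A,B]),np.hstack([C,D])]))
```

```text
(no output)
```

View pics/crop1.png

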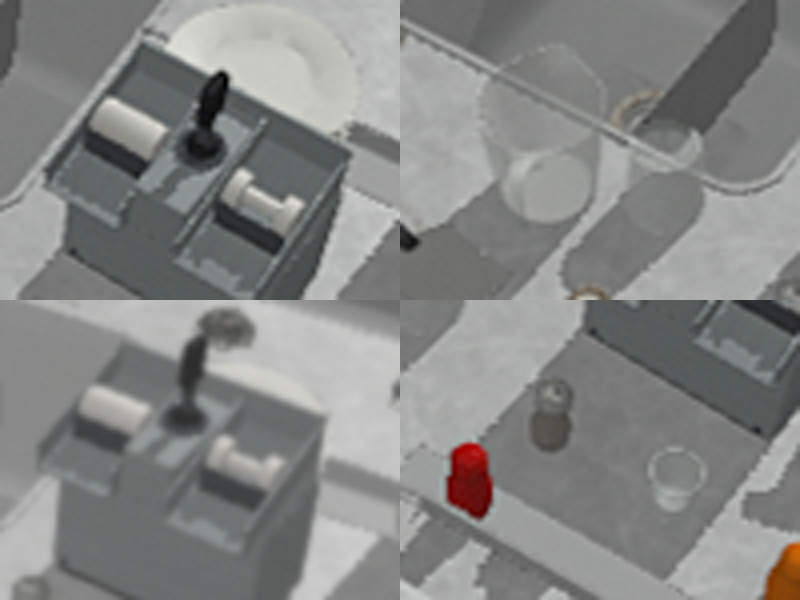

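View pics/wrist0.png

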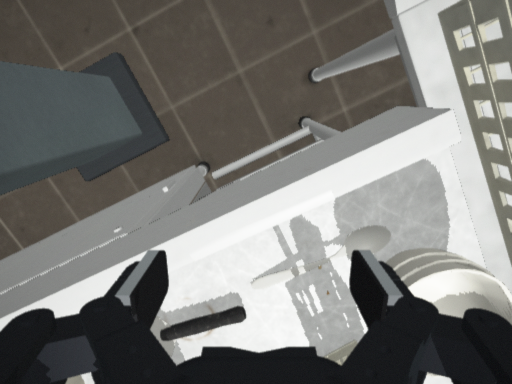

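Crop: the spool lies in the right lane (crop A, about (260,205)), the plain cartridge in the left. The shot glass stands before the right lane (D: (677,470)) and the mill before the left, so the shot glass is what has to move. The jug in crop B has its rim at about (540,85), its foot at (545,185) and its spout up at (560,45).

Run:
```python
from h import *
np.set_printoptions(precision=3,suppress=True)
S,C=cam('side'),cam('scene')
for n,a,b in [('LB',(315.7,170.5),(301.2,170)),('RB',(367.5,198),(351.2,188)),('tip',(335.5,178),(319.5,169))]:
    print(n,*tri([ray(S,*a),ray(C,*b)]))
print('FLbot',onz(S,297.7,222.5,0),onz(C,285.5,226,0)); print('FRbot',onz(S,342.5,248.7,0))
print('glass rim',onz(S,319.25,257.5,.061),'jug foot',onz(S,226,211,0.003),'jug rim',onz(S,225,187,.135),'spout',onz(S,230,176,.135))
print('mill top',onz(S,288,243-5,.085),'mug',onz(S,237,246,.03),'tumbler foot-top',onz(S,256,203,.091))
for n,p in [('red1',(267,260)),('red2',(369,278)),('orange',(348,287))]: print(n,onz(S,*p,.05))
```

```text
LB [ 0.743 -0.036  0.212] [np.float64(0.00033705886437379265), np.float64(0.0003370588643739091)]
RB [ 0.713 -0.244  0.227] [np.float64(5.0683081999606665e-05), np.float64(5.068308199948365e-05)]
tip [ 0.689 -0.128  0.279] [np.float64(0.0015776886288774337), np.float64(0.0015776886288774352)]
FLbot [ 0.65  -0.033 -0.   ] [ 0.649 -0.034  0.   ]
FRbot [ 0.637 -0.229  0.   ]
glass rim [ 0.522 -0.186  0.061] jug foot [0.543 0.23  0.003] jug rim [0.555 0.233 0.135] spout [0.61  0.25  0.135]
mill top [ 0.518 -0.062  0.085] mug [0.421 0.09  0.03 ] tumbler foot-top [0.583 0.115 0.091]
red1 [ 0.421 -0.037  0.05 ]
red2 [ 0.549 -0.36   0.05 ]
orange [ 0.481 -0.315  0.05 ]
```

>>> move_arm(targets=[[[0.7, -0.8, 0.3], [0, 0, 0.04], -1], [[0.7, -0.8, 0.3], [0, 0, 0.04], -1], [[0.7, -0.8, 0.3], [0, 0, 0.04], -1], [[0.7, -0.8, 0.3], [0, 0, 0.04], -1], [[0.7, -0.8, 0], [0, 0, 0.04], -1]])

```text
time_s: 0.78
eef_pos: [0.4279, 0.3159, 0.3653]
ee_rot: [0.001, 0.025, 1.0, 0.001]
wrist_force: [0.6, 0.2, -0.5]
gripper_width: 0.0851
finger_force: 0.0
```

>>> move_arm(targets=[[[0.5, -0.8, 0], [0, 0, 0.025], -1], [[0.5, -0.8, 0], [0, 0, 0], -1], [[0, 0, 0], [0, 0, 0], -1]])

```text
time_s: 1.15
eef_pos: [0.4779, 0.2345, 0.3635]
ee_rot: [-0.0, 0.004, 1.0, -0.0]
wrist_force: [-0.2, -0.0, -0.1]
gripper_width: 0.0852
finger_force: 0.0
```

Run:
```python
from h import *
np.savez('wA.npz',*cam('wrist')); s=ctrl.get_state(); print(s['time_s'],s['eef_pos'],s['ee_rot'],s['wrist_force'])
w=snap('wrist','wA'); cv2.imwrite('pics/wAb.png',cv2.resize(w,(800,600))[:,:,::-1])
```

```text
1.15 [0.47790899 0.23454856 0.3634648 ] [-2.13361531e-04  3.69382020e-03  9.99993089e-01 -3.62229696e-04] [-0.22134781 -0.00935605 -0.12168589]
```

View pics/wAb.png

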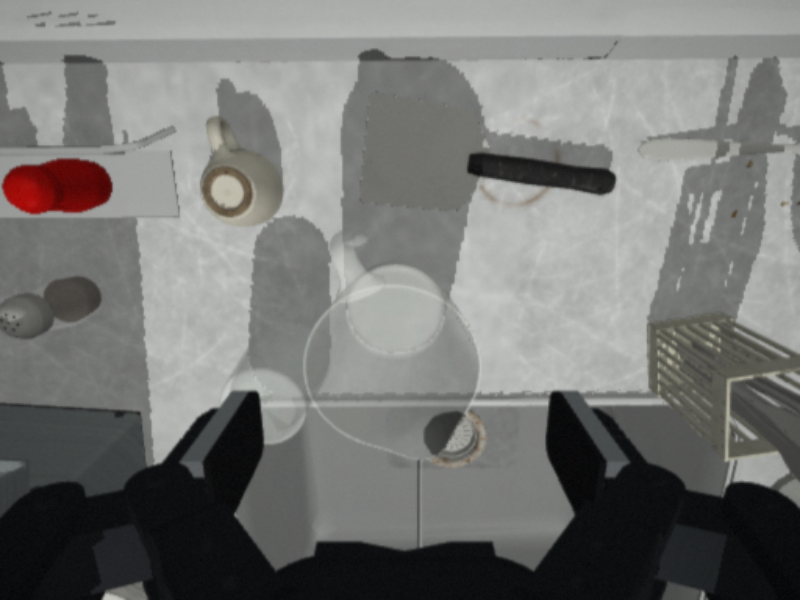

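The wrist view shows the jug rim ellipse centred at about (392,368) in the 800-wide picture, its foot at (395,310), its handle top at (350,240) and its spout at (415,458). The tumbler is at (265,405), the mug at (235,185), the mill at (25,315) and the red look-alike at (55,185).

Run:
```python
from h import *
np.set_printoptions(precision=4,suppress=True)
d=np.load('wA.npz'); W=(d['arr_0'],d['arr_1'],d['arr_2']); S=cam('side'); k=.64
P=lambda u,v,z:onz(W,u*k,v*k,z)
print('rim L R',P(303,368,.135),P(480,368,.135),'top',P(392,285,.135))
print('foot c',P(395,310,.0),'foot L R',P(347,312,0),P(446,312,0))
print('handle corner',P(350,240,.128),'spout',P(415,458,.135))
print('rim tri',tri([ray(W,392*k,368*k),ray(S,225.5,187)]))
print('spout tri',tri([ray(W,415*k,458*k),ray(S,230,176)]))
print('mill cap',P(22,318,.085),'mug',P(235,185,.03),'tumb rim',P(265,405,.091), 'paddle corner',P(178,215,0),'disp FL',P(137,412,0.15),P(137,412,0))
```

```text
rim L R [0.5388 0.1667 0.135 ] [0.5398 0.2848 0.135 ] top [0.4821 0.227  0.135 ]
foot c [0.5421 0.2255 0.    ] foot L R [0.5436 0.1806 0.    ] [0.5444 0.2731 0.    ]
handle corner [0.4544 0.2008 0.128 ] spout [0.6091 0.2412 0.135 ]
rim tri (array([0.5401, 0.2245, 0.1481]), [np.float64(0.006456301825275824), np.float64(0.0064563018252756935)])
spout tri (array([0.5991, 0.241 , 0.1497]), [np.float64(0.00018382130833010431), np.float64(0.0001838213083302583)])
mill cap [ 0.5187 -0.0541  0.085 ] mug [0.4257 0.0989 0.03  ] tumb rim [0.5903 0.1244 0.091 ] paddle corner [0.4526 0.0357 0.    ] disp FL [0.5624 0.0595 0.15  ] [ 0.6468 -0.0337  0.    ]
```

>>> move_arm(targets=[[[-0.1, -0.9, 0.2], [0, 0, 0], -1], [[-0.1, -0.9, 0.2], [0, 0, 0], -1], [[-0.1, -0.9, 0.2], [0, 0, 0], -1], [[-0.1, -0.9, 0.2], [0, 0, 0], -1], [[-0.1, -0.9, 0], [0, 0, 0], -1]])

```text
time_s: 1.82
eef_pos: [0.4513, 0.0121, 0.4049]
ee_rot: [0.001, 0.0, 1.0, 0.0]
wrist_force: [0.4, 0.2, 0.6]
gripper_width: 0.0856
finger_force: 0.0
```

>>> move_arm(targets=[[[-0.1, -0.9, 0], [0, 0, 0], -1], [[-0.1, -0.9, 0], [0, 0, 0], -1], [[0, -0.9, 0], [0, 0, 0], -1], [[0, 0, 0], [0, 0, 0], -1]])

```text
time_s: 2.33
eef_pos: [0.4415, -0.124, 0.4036]
ee_rot: [-0.0, 0.003, 1.0, 0.0]
wrist_force: [-0.2, 0.4, -1.2]
gripper_width: 0.0855
finger_force: 0.0
```

Run:
```python
from h import *
np.savez('wB.npz',*cam('wrist')); s=ctrl.get_state(); print(s['time_s'],s['eef_pos'],s['ee_rot'])
w=snap('wrist','wB'); cv2.imwrite('pics/wBb.png',cv2.resize(w,(800,600))[:,:,::-1])
```

```text
2.325 [ 0.44148591 -0.12404266  0.40360728] [-2.28338491e-04  2.67275397e-03  9.99996398e-01  9.40616385e-05]
```

View pics/wBb.png

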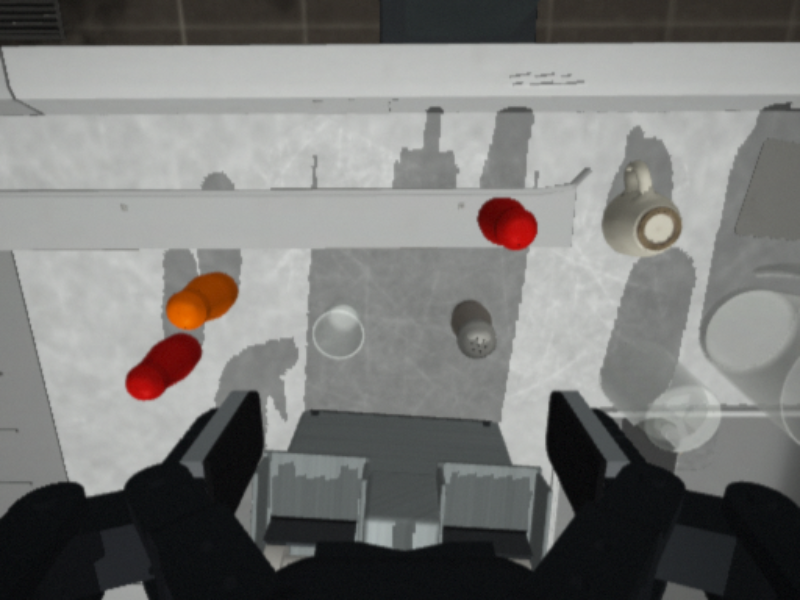

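The view from above shows the shot-glass rim at (338,333) with its foot at (345,318), the mill cap at (477,343), and the dispenser's base front edge running from (312,412) to (490,422). The lane lips run (272,453)–(365,460) on the right and (443,463)–(540,468) on the left.

Run:
```python
from h import *
np.set_printoptions(precision=4,suppress=True)
d=np.load('wB.npz'); W=(d['arr_0'],d['arr_1'],d['arr_2']); S=cam('side'); C=cam('scene'); k=.64
P=lambda u,v,z:onz(W,u*k,v*k,z)
print('base',P(312,412,0),P(490,422,0))
print('lips',P(272,453,.158),P(365,460,.158),P(443,463,.158),P(540,468,.158))
print('glass rim',P(338,333,.061),'L,R',P(312,333,.061),P(364,333,.061),'tri',tri([ray(W,338*k,333*k),ray(S,319.25,257.5)]),'foot',P(345,318,0))
print('mill',P(478,345,.088),'ledge near/far',P(300,190,0),P(300,248,0),'red1',P(515,228,.085),P(500,215,0.03))
print('orange cap',P(187,310,.085),'red2 cap',P(147,380,.085),'mug',P(657,229,.05))
# lip corners tri: side crop A left lip (45,185),(125,225); right lip (178,262)
print('Llip-left',tri([ray(W,540*k,468*k),ray(S,280+45/4,160+185/4)]),'Rlip-left',tri([ray(W,365*k,460*k),ray(S,280+178/4,160+262/4)]))
```

```text
base [ 0.6347 -0.2254  0.    ] [ 0.6483 -0.0309  0.    ]
lips [ 0.5794 -0.2234  0.158 ] [ 0.586  -0.1541  0.158 ] [ 0.589  -0.0954  0.158 ] [ 0.5939 -0.0221  0.158 ]
glass rim [ 0.5204 -0.1838  0.061 ] L,R [ 0.5202 -0.2073  0.061 ] [ 0.5205 -0.1604  0.061 ] tri (array([ 0.5222, -0.1848,  0.0589]), [np.float64(0.001123683199889559), np.float64(0.0011236831998897108)]) foot [ 0.5268 -0.1849  0.    ]
mill [ 0.522  -0.0615  0.088 ] ledge near/far [ 0.3985 -0.2221  0.    ] [ 0.454  -0.2259  0.    ] red1 [ 0.4234 -0.0354  0.085 ] [ 0.4197 -0.0372  0.03  ]
orange cap [ 0.4901 -0.3057  0.085 ] red2 cap [ 0.5541 -0.3496  0.085 ] mug [0.4303 0.0957 0.05  ]
Llip-left (array([0.691 , 0.0208, 0.0219]), [np.float64(0.0008717823263273973), np.float64(0.0008717823263274816)]) Rlip-left (array([ 0.5987, -0.1559,  0.1385]), [np.float64(0.0006652138029976685), np.float64(0.000665213802997481)])
```

Run:
```python
from h import *
np.set_printoptions(precision=4,suppress=True)
L=lambda f:(lambda d:(d['arr_0'],d['arr_1'],d['arr_2']))(np.load(f))
A,B=L('wA.npz'),L('wB.npz');S=cam('side');C=cam('scene');k=.64
t=lambda a,b:tri([ray(A,a[0]*k,a[1]*k),ray(B,b[0]*k,b[1]*k)])
print('ledge',t((178,215),(572,247)),t((172,150),(576,187)))
print('mill',t((22,316),(478,344)),'red1',t((30,188),(516,228)),'mug',t((229,189),(658,229)))
print('tip',onz(S,335.5,178,.293),onz(C,319.5,169,.293))
for n,c in(('side',S),('scene',C)):
    im=cv2.imread(f'pics/{n}0.png').max(2); x0,y0=(322,172) if n=='side' else (305,165)
    m=np.argwhere(im[y0:y0+40,x0:x0+25]<45); 
    print(n,[(y+y0,m[m[:,0]==y][:,1].min()+x0,m[m[:,0]==y][:,1].max()+x0) for y in sorted(set(m[:,0]))][:22])
```

```text
ledge (array([0.4527, 0.0385, 0.0065]), [np.float64(0.0008974640805756368), np.float64(0.000897464080575793)]) (array([0.3978, 0.0389, 0.0007]), [np.float64(0.000270464083581234), np.float64(0.000270464083581329)])
mill (array([ 0.522 , -0.06  ,  0.0786]), [np.float64(0.0026396167380479604), np.float64(0.0026396167380478546)]) red1 (array([ 0.4243, -0.0325,  0.0759]), [np.float64(0.0004547288589750617), np.float64(0.0004547288589748745)]) mug (array([0.4293, 0.099 , 0.0455]), [np.float64(0.0015918816633860577), np.float64(0.0015918816633861796)])
tip [ 0.6773 -0.1332  0.293 ] [ 0.667  -0.1342  0.293 ]
side [(np.int64(178), np.int64(335), np.int64(335)), (np.int64(179), np.int64(333), np.int64(336)), (np.int64(180), np.int64(332), np.int64(336)), (np.int64(181), np.int64(332), np.int64(336)), (np.int64(182), np.int64(331), np.int64(336)), (np.int64(183), np.int64(331), np.int64(335)), (np.int64(184), np.int64(330), np.int64(335)), (np.int64(185), np.int64(330), np.int64(335)), (np.int64(186), np.int64(330), np.int64(335)), (np.int64(187), np.int64(330), np.int64(334)), (np.int64(188), np.int64(329), np.int64(333)), (np.int64(189), np.int64(330), np.int64(333)), (np.int64(190), np.int64(329), np.int64(332)), (np.int64(191), np.int64(330), np.int64(332)), (np.int64(192), np.int64(331), np.int64(332)), (np.int64(193), np.int64(328), np.int64(332)), (np.int64(194), np.int64(327), np.int64(332)), (np.int64(195), np.int64(326), np.int64(334)), (np.int64(196), np.int64(327), np.int64(334)), (np.int64(197), np.int64(327), np.int64(334)), (np.int64(198), np.int64(327), np.int64(333)), (np.int64(199), np.int64(329), np.int64(332))]
scene []
```

>>> move_arm(targets=[[[0.8, -0.6, -0.4], [0, 0, 0], -1], [[0.8, -0.6, -0.4], [0, 0, 0], -1], [[0, 0, -1], [0, 0, 0], -1], [[0, 0, -1], [0, 0, 0], -1], [[0, 0, -1], [0, 0, 0], -1]], squeeze=20)

```text
time_s: 3.0
eef_pos: [0.522, -0.1804, 0.2124]
ee_rot: [0.0, 0.0, 1.0, 0.0]
wrist_force: [-0.2, -0.4, -0.9]
gripper_width: 0.0858
finger_force: 0.0
```

>>> move_arm(targets=[[[0, 0, 0], [0, 0, 0], -1], [[0, 0, 0], [0, 0, 0], -1]])

```text
time_s: 3.25
eef_pos: [0.5228, -0.1822, 0.2159]
ee_rot: [0.001, 0.001, 1.0, -0.001]
wrist_force: [0.4, 0.1, 1.3]
gripper_width: 0.0853
finger_force: 0.0
```

Run:
```python
from h import *
np.savez('wC.npz',*cam('wrist')); s=ctrl.get_state(); print(s['time_s'],s['eef_pos'],s['ee_rot'])
w=snap('wrist','wC'); cv2.imwrite('pics/wCb.png',cv2.resize(w,(800,600))[:,:,::-1])
```

```text
3.25 [ 0.52277887 -0.18217801  0.2158962 ] [ 1.04079046e-03  5.76244575e-04  9.99999167e-01 -5.00058439e-04]
```

View pics/wCb.png

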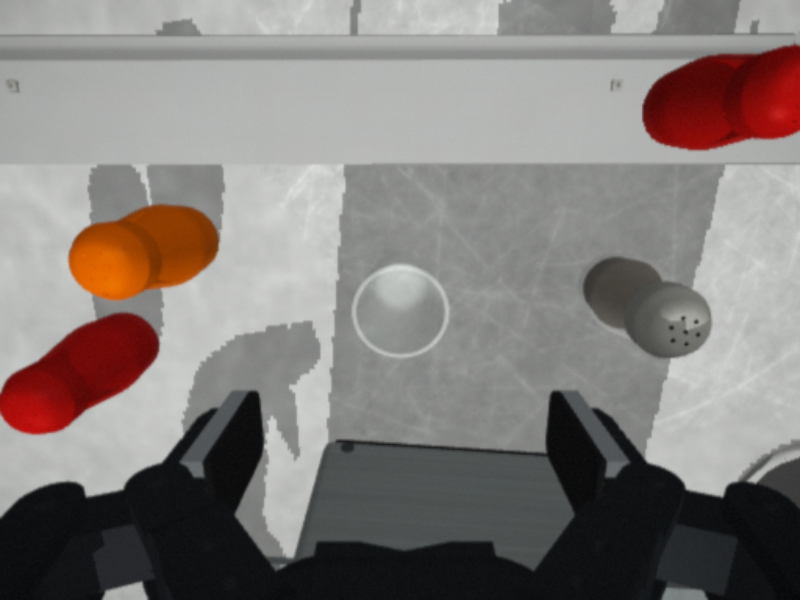

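From lower down, the shot-glass rim ring is centred at (400,310), the mill's cap is at (670,320), and the look-alikes are well to the left.

Run:
```python
from h import *
np.set_printoptions(precision=4,suppress=True)
L=lambda f:(lambda d:(d['arr_0'],d['arr_1'],d['arr_2']))(np.load(f))
B,W=L('wB.npz'),L('wC.npz');k=.64
print(tri([ray(W,400*k,310*k),ray(B,338*k,333*k)]),onz(W,400*k,310*k,.061),onz(W,402*k,285*k,.0))
print('base',onz(W,335*k,440*k,0),onz(W,545*k,453*k,0),'ledge',tri([ray(W,345*k,163*k),ray(B,310*k,248*k)])[0])
```

```text
(array([ 0.5207, -0.184 ,  0.06  ]), [np.float64(2.404157405006458e-05), np.float64(2.4041574050091014e-05)]) [ 0.5204 -0.184   0.061 ] [ 0.5242 -0.1834  0.    ]
base [ 0.6318 -0.2288  0.    ] [ 0.6422 -0.087   0.    ] ledge [ 0.4529 -0.2145  0.007 ]
```

>>> move_arm(targets=[[[0, 0, -1], [0, 0, 0], -1], [[0, 0, -0.8], [0, 0, 0], -1], [[0, 0, -0.6], [0, 0, 0], -1], [[0, 0, 0], [0, 0, 0], 1], [[0, 0, 0], [0, 0, 0], 1]], squeeze=20)

```text
time_s: 3.92
eef_pos: [0.5232, -0.1838, 0.0965]
ee_rot: [0.002, 0.001, 1.0, -0.001]
wrist_force: [-0.0, -1.1, 0.4]
gripper_width: 0.0515
finger_force: 0.0
```

>>> move_arm(targets=[[[0, 0, 0], [0, 0, 0], 1], [[0, 0, 0], [0, 0, 0], 1], [[0, 0, 0], [0, 0, 0], 1]])

```text
time_s: 4.3
eef_pos: [0.5233, -0.1839, 0.0967]
ee_rot: [0.002, 0.001, 1.0, -0.001]
wrist_force: [0.3, 0.7, 7.5]
gripper_width: 0.0454
finger_force: 20.2
```

>>> move_arm(targets=[[[0, 0, 0.6], [0, 0, 0], 1], [[0, 0, 1], [0, 0, 0], 1], [[0, 0, 1], [0, 0, 0], 1], [[0, 0.5, 0], [0, 0, 0], 1], [[0, 0.8, 0], [0, 0, 0], 1]])

```text
time_s: 4.92
eef_pos: [0.5223, -0.1184, 0.2263]
ee_rot: [0.002, 0.002, 1.0, -0.001]
wrist_force: [0.1, 0.1, -1.3]
gripper_width: 0.0454
finger_force: 20.8
```

>>> move_arm(targets=[[[0, 0.9, 0], [0, 0, 0], 1], [[0, 0.9, 0], [0, 0, 0], 1], [[0, 0.8, 0], [0, 0, 0], 1], [[0, 0.6, 0], [0, 0, 0], 1], [[0, 0, 0], [0, 0, 0], 1]])

```text
time_s: 5.55
eef_pos: [0.5216, 0.0439, 0.225]
ee_rot: [0.001, -0.0, 1.0, -0.0]
wrist_force: [0.1, -0.9, -0.5]
gripper_width: 0.0452
finger_force: 20.8
```

>>> move_arm(targets=[[[0, 0, -1], [0, 0, 0], 1], [[0, 0, -0.9], [0, 0, 0], 1], [[0, 0, -0.4], [0, 0, 0], 1], [[0, 0, -0.2], [0, 0, 0], 1], [[0, 0, 0], [0, 0, 0], 1]])

```text
time_s: 6.18
eef_pos: [0.5218, 0.0415, 0.0991]
ee_rot: [0.0, 0.002, 1.0, -0.0]
wrist_force: [0.9, -0.2, -0.4]
gripper_width: 0.0455
finger_force: 20.9
```

>>> move_arm(targets=[[[0, 0, -0.05], [0, 0, 0], 1], [[0, 0, -0.03], [0, 0, 0], 1], [[0, 0, 0], [0, 0, 0], 1]])

```text
time_s: 6.55
eef_pos: [0.523, 0.0418, 0.0968]
ee_rot: [0.002, 0.001, 1.0, -0.0]
wrist_force: [-2.5, -1.7, 7.4]
gripper_width: 0.0457
finger_force: 21.1
```

>>> move_arm(targets=[[[0, 0, 0], [0, 0, 0], -0.2], [[0, 0, 0], [0, 0, 0], -0.2], [[0, 0, 0.5], [0, 0, 0], -0.2], [[0, 0, 1], [0, 0, 0], -0.2], [[0, 0, 1], [0, 0, 0], -0.2]])

```text
time_s: 7.18
eef_pos: [0.5211, 0.0422, 0.2209]
ee_rot: [-0.001, 0.001, 1.0, 0.0]
wrist_force: [1.5, -0.8, 0.4]
gripper_width: 0.0514
finger_force: 0.0
```

>>> move_arm(targets=[[[0, 0, 1], [0, 0, 0], -1], [[-0.3, 0.7, 0.5], [0, 0, 0.04], -1], [[-0.4, 0.9, 0], [0, 0, 0.04], -1], [[-0.4, 0.9, 0], [0, 0, 0.04], -1], [[-0.25, 0.7, 0], [0, 0, 0.007], -1]])

```text
time_s: 7.8
eef_pos: [0.4529, 0.2036, 0.295]
ee_rot: [0.0, -0.126, 0.992, 0.0]
wrist_force: [0.3, -0.4, 0.5]
gripper_width: 0.0852
finger_force: 0.0
```

>>> move_arm(targets=[[[0, 0, 0], [0, 0, 0], -1], [[0, 0, 0], [0, 0, 0], -1]])

```text
time_s: 8.05
eef_pos: [0.4541, 0.2018, 0.2948]
ee_rot: [0.0, -0.125, 0.992, -0.0]
wrist_force: [-0.3, -0.4, -0.7]
gripper_width: 0.0854
finger_force: 0.0
```

Run:
```python
from h import *
np.savez('wD.npz',*cam('wrist')); s=ctrl.get_state(); print(s['time_s'],s['eef_pos'],s['ee_rot'])
w=snap('wrist','wD'); e=snap('side','sideD')
a=cv2.convertScaleAbs(w,alpha=1.0); cv2.imwrite('pics/wDb.png',np.hstack([cv2.resize(w,(480,360)),cv2.resize(e[170:290,230:340],(320,349))[:360] if 0 else cv2.resize(e[170:290,230:337],(320,360))])[:,:,::-1])
```

```text
8.05 [0.45411516 0.20181021 0.29482529] [ 6.63802057e-06 -1.25463012e-01  9.92098269e-01 -2.41081609e-04]
```

View pics/wDb.png

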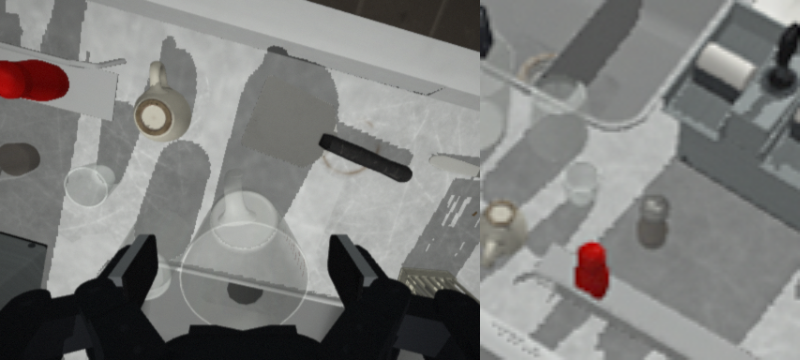

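The set-aside shot glass stands upright at (85,185) in the wrist half and (580,185) in the side half. The jug's handle points straight up the picture at (236,205), with the rim centre at (243,275). I'll zoom on the handle.

Run:
```python
from h import *
w=cv2.imread('pics/wD.png')[180:330,180:340]
c=cv2.createCLAHE(4,(4,4)).apply(cv2.cvtColor(w,cv2.COLOR_BGR2GRAY))
cv2.imwrite('pics/wDc.png',cv2.resize(c,(640,600),interpolation=cv2.INTER_CUBIC))
```

```text
(no output)
```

View pics/wDc.png

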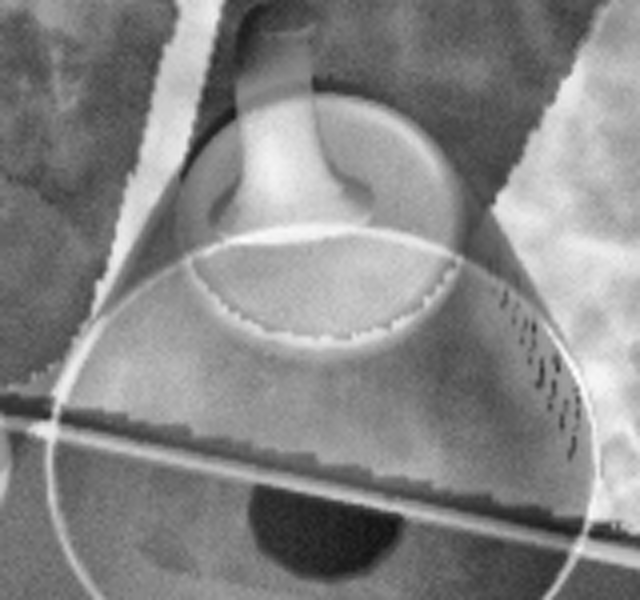

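Run:
```python
from h import *
np.set_printoptions(precision=4,suppress=True)
L=lambda f:(lambda d:(d['arr_0'],d['arr_1'],d['arr_2']))(np.load(f))
W,A=L('wD.npz'),L('wA.npz')
q=lambda u,v,z:onz(W,180+u/4,180+v/4,z)
print('outer top',q(275,32,.13),'inner near rim',q(278,150,.13),'rim L/R',q(48,455,.135),q(598,480,.135),'rim top',q(325,225,.135),'foot L/R',q(178,215,.003),q(468,225,.003))
print('handle tri',tri([ray(W,180+275/4,180+32/4),ray(A,350*.64,238*.64)]))
a,b=q(275,32,.13),q(280,180,.13);print(np.degrees(np.arctan2(*(b-a)[[1,0]])))
```

```text
outer top [0.4483 0.1925 0.13  ] inner near rim [0.4721 0.199  0.13  ] rim L/R [0.5501 0.1677 0.135 ] [0.5269 0.2834 0.135 ] rim top [0.4835 0.2117 0.135 ] foot L/R [0.5503 0.182  0.003 ] [0.5309 0.2716 0.003 ]
handle tri (array([0.4617, 0.1949, 0.0803]), [np.float64(0.0008526047229989414), np.float64(0.0008526047229990126)])
15.657102658431134
```

>>> move_arm(targets=[[[0, -0.15, -0.6], [0, 0, 0.03], -1], [[0, 0, -1], [0, 0, 0], -1], [[0, 0, -0.7], [0, 0, 0], -1], [[0, 0, -0.3], [0, 0, 0], -1], [[0, 0, 0], [0, 0, 0], 0]], squeeze=45)

```text
time_s: 8.78
eef_pos: [0.4541, 0.194, 0.1644]
ee_rot: [-0.001, -0.154, 0.988, -0.0]
wrist_force: [0.8, -0.3, -0.1]
gripper_width: 0.0696
finger_force: 0.0
```

>>> move_arm(targets=[[[0, 0, 0], [0, 0, 0], 1], [[0, 0, 0], [0, 0, 0], 1], [[0, 0, 0], [0, 0, 0], 1], [[0, 0, 0], [0, 0, 0], 1], [[0, 0, 0], [0, 0, 0], 1]])

```text
time_s: 9.4
eef_pos: [0.4545, 0.1947, 0.1659]
ee_rot: [0.001, -0.155, 0.988, -0.0]
wrist_force: [-2.7, 0.3, 6.8]
gripper_width: 0.0145
finger_force: 43.9
```

>>> move_arm(targets=[[[0, 0, 0.4], [0, 0, 0], 1], [[0, 0, 0.8], [0, 0, 0], 1], [[0, 0, 0.8], [0, 0, 0], 1], [[-0.3, 0, 0.5], [0, 0, 0], 1], [[-0.6, -0.2, 0], [0, 0, 0], 1]])

```text
time_s: 10.02
eef_pos: [0.41, 0.1849, 0.2923]
ee_rot: [0.002, -0.155, 0.988, 0.0]
wrist_force: [-0.2, -0.5, -2.2]
gripper_width: 0.0144
finger_force: 43.8
```

Run:
```python
from h import *
w=snap('wrist','wE'); e=snap('side','sideE'); s=ctrl.get_state(); print(s['eef_pos'],s['gripper_width'],s['finger_force'],s['wrist_force'])
cv2.imwrite('pics/wEb.png',np.hstack([cv2.resize(w,(480,360)),cv2.resize(e[130:250,180:287],(320,360))])[:,:,::-1])
```

```text
[0.40669632 0.18432518 0.28967343] 0.01418600826960844 43.84254051576136 [ 0.41782932  0.0841227  -1.16099894]
```

View pics/wEb.png

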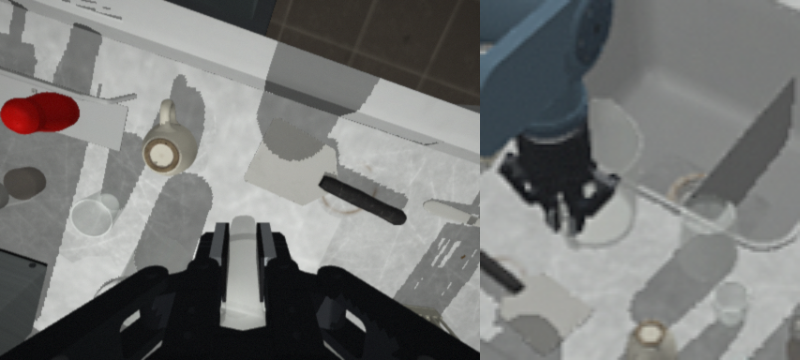

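The wrist half shows the handle clamped between the fingers at (243,260), and the side half shows the jug hanging upright. That was the last of my ten viewed pictures, so from here I measure by code only.

>>> move_arm(targets=[[[-0.2, -0.5, 0], [0, 0, -0.01], 1], [[-0.2, -0.8, 0], [0, 0, -0.015], 1], [[0, -0.9, 0], [0, 0, -0.015], 1], [[0, -0.9, 0], [0, 0, -0.015], 1], [[0, -0.9, 0], [0, 0, -0.015], 1]])

```text
time_s: 10.75
eef_pos: [0.389, -0.0168, 0.2898]
ee_rot: [0.0, -0.085, 0.996, -0.0]
wrist_force: [0.8, -0.9, -1.1]
gripper_width: 0.015
finger_force: 44.0
```

>>> move_arm(targets=[[[0, -0.9, 0], [0, 0, -0.0175], 1], [[0, -0.9, 0], [0, 0, 0], 1], [[0, -0.9, 0], [0, 0, 0], 1], [[0, -0.7, 0], [0, 0, 0], 1], [[0, -0.4, 0], [0, 0, 0], 1]])

```text
time_s: 11.38
eef_pos: [0.389, -0.207, 0.2896]
ee_rot: [-0.0, -0.067, 0.998, 0.0]
wrist_force: [0.2, 0.4, -1.4]
gripper_width: 0.0146
finger_force: 44.0
```

>>> move_arm(targets=[[[0, 0, 0], [0, 0, 0], 1], [[0, 0, 0], [0, 0, 0], 1]])

```text
time_s: 11.62
eef_pos: [0.389, -0.2045, 0.2896]
ee_rot: [-0.0, -0.068, 0.998, 0.001]
wrist_force: [0.7, 0.1, -1.8]
gripper_width: 0.0147
finger_force: 44.0
```

>>> move_arm(targets=[[[0.46, 0, -0.6], [0, 0, 0], 1], [[0, 0, -0.8], [0, 0, 0], 1], [[0, 0, -0.7], [0, 0, 0], 1], [[0, 0, -0.28], [0, 0, 0], 1], [[0, 0, 0], [0, 0, 0], 1]])

```text
time_s: 12.25
eef_pos: [0.4119, -0.2046, 0.1706]
ee_rot: [-0.001, -0.069, 0.998, 0.001]
wrist_force: [0.6, -0.4, -1.4]
gripper_width: 0.0147
finger_force: 44.0
```

>>> move_arm(targets=[[[0, 0, 0], [0, 0, 0], 1]])

```text
time_s: 12.38
eef_pos: [0.4129, -0.2058, 0.1724]
ee_rot: [0.001, -0.068, 0.998, -0.001]
wrist_force: [-0.3, 0.2, 0.1]
gripper_width: 0.0141
finger_force: 44.0
```

Run:
```python
from h import *
np.set_printoptions(precision=4,suppress=True)
s=ctrl.get_state(); print(s['eef_pos'],s['wrist_force'])
d=ctrl.camera_params('wrist'); K,Rm,o=cam('wrist'); w=snap('wrist','wF')
# predicted jug points in wrist image
y=np.radians(10.3); ax=s['eef_pos'][:2]+.0907*np.array([np.cos(y),np.sin(y)]); print('axis',ax)
for sd in('side','scene'):
    snap(sd,sd+'F'); print(sd,proj(cam(sd),[*ax,.14]),proj(cam(sd),[*ax,.006]))
```

```text
[ 0.4129 -0.2058  0.1724] [-0.3487  0.1958  0.123 ]
axis [ 0.5022 -0.1896]
side [320.3302 250.1348] [315.7933 270.1827]
scene [309.4004 234.5358] [305.472  262.9504]
```

>>> move_arm(targets=[[[0.4, 0.02, 0], [0, 0, 0], 1], [[0.4, 0, 0], [0, 0, 0], 1], [[0.19, 0, 0], [0, 0, 0], 1], [[0, 0, 0], [0, 0, 0], 1], [[0, 0, -0.06], [0, 0, 0], 1]])

```text
time_s: 13.15
eef_pos: [0.4611, -0.2044, 0.1679]
ee_rot: [-0.0, -0.068, 0.998, -0.0]
wrist_force: [0.2, 0.2, -0.7]
gripper_width: 0.0144
finger_force: 44.0
```

>>> move_arm(targets=[[[0, 0, -0.04], [0, 0, 0], 1], [[0, 0, 0], [0, 0, 0], 1]])

```text
time_s: 13.4
eef_pos: [0.461, -0.2045, 0.1662]
ee_rot: [-0.0, -0.068, 0.998, 0.0]
wrist_force: [-3.5, 0.6, 3.7]
gripper_width: 0.0147
finger_force: 44.7
```

>>> move_arm(targets=[[[0, 0, 0], [0, 0, 0], -0.3], [[0, 0, 0], [0, 0, 0], -0.3], [[0, 0, 0], [0, 0, 0], -0.3], [[0, 0, 0.4], [0, 0, 0], -0.3], [[0, 0, 0.9], [0, 0, 0], -0.3]])

```text
time_s: 14.02
eef_pos: [0.4603, -0.2035, 0.2295]
ee_rot: [-0.002, -0.068, 0.998, 0.002]
wrist_force: [0.7, -1.3, 0.2]
gripper_width: 0.0561
finger_force: 0.0
```

>>> move_arm(targets=[[[0, 0, 1], [0, 0, 0], -1], [[0, 0, 1], [0, 0, 0], -1], [[0, 0, 1], [0, 0, 0], -1], [[0, 0, 0], [0, 0, 0], -1], [[0, 0, 0], [0, 0, 0], -1]])

```text
time_s: 14.65
eef_pos: [0.4614, -0.2042, 0.3803]
ee_rot: [-0.0, -0.068, 0.998, 0.0]
wrist_force: [0.6, 0.3, -0.0]
gripper_width: 0.0852
finger_force: 0.0
```

Run:
```python
from h import *
np.set_printoptions(precision=4,suppress=True)
s=ctrl.get_state(); print(s['eef_pos'],s['time_s'])
np.savez('wG.npz',*cam('wrist')); c=cam('wrist'); w=snap('wrist','wG'); snap('side','sideG'); snap('scene','sceneG')
print('pred rim ctr',proj(c,[.551,-.188,.135]),'foot',proj(c,[.551,-.188,0]),'handle',proj(c,[.4567,-.2045,.13]))
# unwarp the plane z=0.135 (0.5mm/px grid 0.42..0.66 x -.30..-.08) -> rim becomes a circle
def warp(z,c,img,x0=.42,x1=.64,y0=-.30,y1=-.08,r=.0005):
    X,Y=np.meshgrid(np.arange(x0,x1,r),np.arange(y0,y1,r),indexing='ij')
    P=np.stack([X,Y,np.full_like(X,z)],-1)-c[2]; q=P@c[1]@c[0].T
    return cv2.remap(img,(q[...,0]/q[...,2]).astype('f4'),(q[...,1]/q[...,2]).astype('f4'),cv2.INTER_LINEAR)
for n,cc,im in(('wrist',c,w),('side',cam('side'),cv2.imread('pics/sideG.png'))):
    g=cv2.GaussianBlur(cv2.cvtColor(warp(.135,cc,im),cv2.COLOR_BGR2GRAY),(5,5),0)
    h=cv2.HoughCircles(g,cv2.HOUGH_GRADIENT_ALT,1.5,20,param1=60,param2=.3,minRadius=90,maxRadius=130)
    print(n,None if h is None else [(.42+b*.0005,-.30+a*.0005,r*.0005) for a,b,r in h[0][:5,:3]])
```

```text
[ 0.4614 -0.2042  0.3803] 14.65
pred rim ctr [261.943  253.3045] foot [261.0477 211.6183] handle [258.6646 168.7612]
wrist [(np.float32(0.552), np.float32(-0.1875), np.float32(0.058707394))]
side None
```

The Hough circle puts the jug rim at (0.552, −0.1875), right on the outlet. Next I measure the toggle from above.

>>> move_arm(targets=[[[0, 0.2, 0.8], [0, 0, -0.02], -1], [[0.9, 0.4, 0], [0, 0, -0.035], -1], [[0.9, 0.4, 0], [0, 0, -0.035], -1], [[0.9, 0.4, 0], [0, 0, -0.015], -1], [[0.7, 0.08, 0], [0, 0, 0], -1]])

```text
time_s: 15.42
eef_pos: [0.6329, -0.1288, 0.419]
ee_rot: [-0.001, 0.036, 0.999, 0.001]
wrist_force: [-0.1, -0.8, 0.3]
gripper_width: 0.0856
finger_force: 0.0
```

>>> move_arm(targets=[[[0.5, 0, 0], [0, 0, 0], -1], [[0, 0, 0], [0, 0, 0], -1], [[0, 0, 0], [0, 0, 0], -1]])

```text
time_s: 15.8
eef_pos: [0.6558, -0.1305, 0.4197]
ee_rot: [-0.001, 0.037, 0.999, 0.0]
wrist_force: [0.3, 0.5, -0.3]
gripper_width: 0.0856
finger_force: 0.0
```

Run:
```python
from h import *
np.set_printoptions(precision=4,suppress=True)
s=ctrl.get_state(); print(s['eef_pos'],s['ee_rot'],s['time_s'])
np.savez('wH.npz',*cam('wrist')); c=cam('wrist'); w=snap('wrist','wH')
D=np.array([.674,-.130,0]); Rz=R.from_euler('z',-4,degrees=True).as_matrix()
for n,p in dict(tip=(-5,0,293),tipf=(-21,0,293),pivot=(-5,0,215),lipR=(-83,-66,153),lipL=(-83,66,153),FL=(-83,106,153),BR=(85,-106,220)).items(): print(n,proj(c,D+Rz@(np.array(p)/1000)))
m=(w.max(2)<40).astype('u1'); n,l,st,ce=cv2.connectedComponentsWithStats(m)
for i in range(1,n):
    if st[i,4]>60: print(st[i],ce[i])
```

```text
[ 0.6558 -0.1305  0.4197] [-0.0011  0.037   0.9993  0.0003] 15.8
tip [260.6673 233.3764]
tipf [260.5797 211.4319]
pivot [260.1167 198.6786]
lipR [196.1333 109.5188]
lipL [322.935 108.778]
FL [361.3907 108.5533]
BR [153.8951 287.0123]
[163 157  64   6 263] [194.9354 158.7452]
[291 157  61   6 266] [320.7331 158.7707]
[ 243  179   32   70 1496] [258.3115 210.5388]
[    0   250   512   134 29269] [254.6421 341.9216]
```

Run:
```python
from h import *
g=cv2.imread('pics/wH.png').max(2)
for u in(310,335): print(u,[int(x) for x in g[84:180,u-2:u+3].mean(1)])
print([(v,np.where(g[v,235:285]<40)[0].min()+235,np.where(g[v,235:285]<40)[0].max()+235) for v in range(180,252,4)])
```

```text
310 [147, 146, 146, 145, 144, 143, 143, 142, 143, 146, 147, 144, 142, 141, 140, 140, 141, 141, 141, 141, 140, 142, 143, 153, 160, 162, 163, 163, 163, 158, 141, 129, 124, 124, 123, 122, 122, 123, 124, 125, 124, 123, 124, 124, 124, 124, 124, 125, 125, 124, 125, 125, 125, 125, 125, 125, 125, 125, 127, 125, 125, 125, 124, 126, 125, 125, 125, 124, 125, 125, 124, 120, 74, 31, 31, 36, 39, 38, 43, 48, 47, 49, 85, 129, 148, 153, 158, 162, 166, 169, 174, 179, 184, 190, 194, 200]
335 [206, 207, 209, 211, 211, 212, 213, 213, 214, 215, 216, 215, 209, 203, 201, 201, 198, 198, 199, 199, 199, 200, 198, 179, 160, 155, 154, 155, 155, 154, 146, 128, 118, 116, 117, 117, 116, 117, 117, 118, 117, 117, 116, 116, 117, 117, 117, 118, 117, 118, 118, 118, 119, 119, 118, 119, 118, 118, 119, 119, 119, 118, 119, 118, 118, 118, 119, 119, 120, 119, 119, 115, 70, 29, 27, 35, 36, 39, 42, 47, 49, 50, 83, 126, 145, 151, 155, 160, 162, 166, 169, 172, 177, 182, 186, 192]
[(180, np.int64(253), np.int64(263)), (184, np.int64(247), np.int64(269)), (188, np.int64(245), np.int64(272)), (192, np.int64(243), np.int64(274)), (196, np.int64(243), np.int64(274)), (200, np.int64(244), np.int64(273)), (204, np.int64(246), np.int64(271)), (208, np.int64(249), np.int64(268)), (212, np.int64(249), np.int64(268)), (216, np.int64(249), np.int64(267)), (220, np.int64(249), np.int64(267)), (224, np.int64(250), np.int64(267)), (228, np.int64(250), np.int64(267)), (232, np.int64(250), np.int64(267)), (236, np.int64(250), np.int64(267)), (240, np.int64(249), np.int64(267)), (244, np.int64(250), np.int64(266)), (248, np.int64(254), np.int64(262))]
```

>>> move_arm(targets=[[[0.24, 0.9, 0], [0, 0, 0], 1], [[0, 0, 0], [0, 0, 0], 1], [[0, 0, 0], [0, 0, 0], 1], [[0, 0, -0.9], [0, 0, 0], 1], [[0, 0, -0.9], [0, 0, 0], 1]])

```text
time_s: 16.48
eef_pos: [0.6682, -0.0868, 0.3308]
ee_rot: [0.001, 0.038, 0.999, -0.0]
wrist_force: [0.0, -0.0, -0.1]
gripper_width: 0.0
finger_force: 0.0
```

>>> move_arm(targets=[[[0, 0, 0], [0, 0, 0], 1], [[0, -0.45, 0], [0, 0, 0], 1], [[0, 0, 0], [0, 0, 0], 1]])

```text
time_s: 16.85
eef_pos: [0.6693, -0.1108, 0.3339]
ee_rot: [0.002, 0.038, 0.999, -0.001]
wrist_force: [-0.1, -0.3, -0.6]
gripper_width: 0.0
finger_force: 0.0
```

>>> move_arm(targets=[[[0, -0.35, 0], [0, 0, 0], 1], [[0, 0, 0], [0, 0, 0], 1]])

```text
time_s: 17.1
eef_pos: [0.6688, -0.1268, 0.3321]
ee_rot: [0.001, 0.038, 0.999, -0.0]
wrist_force: [0.4, 1.4, 1.8]
gripper_width: 0.0001
finger_force: 1.2
```

>>> move_arm(targets=[[[0, -0.18, 0], [0, 0, 0], 1], [[0, 0, 0], [0, 0, 0], 1]])

```text
time_s: 17.35
eef_pos: [0.6685, -0.1342, 0.3307]
ee_rot: [-0.0, 0.037, 0.999, 0.0]
wrist_force: [-1.2, 4.3, 2.5]
gripper_width: -0.0002
finger_force: 2.3
```

Run:
```python
from h import *
f=[ctrl.get_state()['wrist_force']]
w=snap('wrist','wI')
for i in range(2):
    snap('side',f'sI{i}'); f.append(ctrl.get_state()['wrist_force'])
print(np.round(f,1))
# spool still on lane? compare bright px in the right lane before/after, side view
a=cv2.imread('pics/side0.png').min(2);b=cv2.imread('pics/sI1.png').min(2)
for n,(x,y) in dict(spool=(333,203),spool2=(350,213),plain=(310,190)).items(): print(n,a[y:y+12,x:x+14].mean(),b[y:y+12,x:x+14].mean())
```

```text
[[-1.2  4.3  2.5]
 [-0.1  4.   1.6]
 [-0.6  4.   1.4]]
spool 116.61904761904762 125.05952380952381
spool2 102.23214285714286 119.26190476190476
plain 125.19047619047619 116.00595238095238
```

>>> move_arm(targets=[[[0, -0.12, 0], [0, 0, 0], 1], [[0, 0, 0], [0, 0, 0], 1], [[0, 0, 0], [0, 0, 0], 1], [[0, 0, 0], [0, 0, 0], 1], [[0, 0, 0], [0, 0, 0], 1]])

```text
time_s: 18.12
eef_pos: [0.6685, -0.1392, 0.3302]
ee_rot: [-0.0, 0.036, 0.999, 0.001]
wrist_force: [-1.5, 5.1, -0.3]
gripper_width: -0.0002
finger_force: 2.6
```

>>> move_arm(targets=[[[0, 0, 0], [0, 0, 0], 1], [[0, 0, 0], [0, 0, 0], 1], [[0, 0, 0], [0, 0, 0], 1], [[0, 0, 0], [0, 0, 0], 1]])

```text
time_s: 18.62
eef_pos: [0.6685, -0.1392, 0.3302]
ee_rot: [-0.0, 0.036, 0.999, 0.001]
wrist_force: [0.2, 6.1, -0.4]
gripper_width: 0.0
finger_force: 2.6
```

Run:
```python
from h import *
print(np.round(ctrl.get_state()['wrist_force'],1),ctrl.get_state()['time_s'])
snap('wrist','wJ'); snap('side','sJ'); snap('scene','cJ')
for n,a,b in(('side','sI1','sJ'),('side0','side0','sJ'),('wrist','wI','wJ'),('scene','sceneG','cJ')):
    A,B=cv2.imread(f'pics/{a}.png'),cv2.imread(f'pics/{b}.png')
    d=(cv2.absdiff(A,B).max(2)>25).astype('u1'); k,l,st,ce=cv2.connectedComponentsWithStats(d)
    print(n,[(st[i].tolist(),(round(float(B[l==i].mean())),round(float(A[l==i].mean())))) for i in range(1,k) if st[i,4]>25])
```

```text
[ 0.2  6.1 -0.4] 18.625
side [([103, 81, 30, 91, 340], (110, 80)), ([290, 83, 60, 28, 152], (100, 82)), ([320, 86, 16, 7, 28], (130, 113)), ([162, 89, 15, 16, 27], (99, 93)), ([293, 97, 14, 7, 26], (70, 103)), ([132, 107, 17, 19, 38], (72, 85)), ([222, 107, 38, 7, 73], (122, 99)), ([315, 106, 67, 90, 492], (86, 121)), ([322, 108, 36, 15, 72], (95, 120)), ([316, 149, 20, 28, 137], (132, 92)), ([221, 150, 79, 22, 153], (81, 119)), ([97, 173, 10, 45, 110], (128, 81)), ([186, 172, 30, 22, 72], (88, 138)), ([106, 174, 7, 26, 51], (60, 88)), ([328, 176, 10, 17, 62], (92, 68)), ([302, 185, 17, 10, 39], (86, 163)), ([156, 189, 13, 54, 98], (100, 157)), ([95, 222, 8, 14, 34], (82, 88)), ([317, 249, 9, 8, 30], (167, 160)), ([271, 300, 17, 13, 46], (169, 175)), ([295, 305, 15, 7, 33], (200, 143)), ([213, 331, 11, 13, 28], (187, 137)), ([221, 345, 23, 32, 73], (140, 188))]
side0 [([142, 24, 107, 41, 179], (192, 164)), ([248, 48, 10, 11, 57], (192, 164)), ([0, 56, 456, 328, 71306], (132, 123)), ([428, 61, 84, 255, 4184], (199, 171)), ([259, 67, 29, 12, 58], (201, 172)), ([254, 76, 8, 8, 30], (175
[... 1707 characters left out ...]
11828], (101, 109)), ([280, 87, 18, 9, 62], (110, 85)), ([301, 87, 13, 9, 59], (114, 84)), ([338, 106, 17, 26, 245], (132, 74)), ([153, 110, 188, 66, 3453], (110, 100)), ([289, 157, 33, 37, 613], (138, 81)), ([320, 169, 23, 42, 566], (150, 95)), ([134, 180, 45, 69, 975], (131, 106)), ([307, 194, 10, 8, 48], (137, 157)), ([315, 208, 18, 12, 106], (161, 129)), ([164, 247, 22, 18, 133], (105, 79)), ([310, 249, 12, 10, 72], (165, 200)), ([160, 259, 28, 23, 113], (106, 75)), ([176, 263, 28, 40, 359], (85, 133)), ([239, 274, 35, 22, 346], (151, 217)), ([149, 278, 10, 12, 32], (94, 69)), ([161, 284, 12, 16, 34], (89, 65)), ([194, 317, 41, 67, 927], (155, 179)), ([176, 372, 20, 12, 95], (141, 194))]
```

>>> move_arm(targets=[[[0, 0.4, 0], [0, 0, 0], 1], [[0, 0.7, 0], [0, 0, 0], 1], [[0, 0, 0.9], [0, 0, 0], 1], [[0, 0, 0.9], [0, 0, 0], -1], [[-0.24, -0.9, 0], [0, 0, 0], -1]])

```text
time_s: 19.4
eef_pos: [0.6583, -0.1279, 0.4269]
ee_rot: [0.005, 0.034, 0.999, -0.002]
wrist_force: [0.8, -0.6, -0.0]
gripper_width: 0.0358
finger_force: 0.0
```

>>> move_arm(targets=[[[0, 0, 0], [0, 0, 0], -1], [[0, 0, 0], [0, 0, 0], -1], [[0, 0, 0], [0, 0, 0], -1]])

```text
time_s: 19.77
eef_pos: [0.6566, -0.1294, 0.4204]
ee_rot: [-0.0, 0.036, 0.999, 0.0]
wrist_force: [-1.1, 0.5, -0.1]
gripper_width: 0.0852
finger_force: 0.0
```

Run:
```python
from h import *
print(ctrl.get_state()['eef_pos'],ctrl.get_state()['time_s'])
snap('wrist','wK');c=cam('wrist')
D=np.array([.671,-.1315,0]); Rz=R.from_euler('z',-4,degrees=True).as_matrix()
A,B=cv2.imread('pics/wH.png'),cv2.imread('pics/wK.png')
d=(cv2.absdiff(A,B).max(2)>30).astype('u1'); k,l,st,ce=cv2.connectedComponentsWithStats(d)
print([(st[i].tolist(),(round(float(B[l==i].mean())),round(float(A[l==i].mean())))) for i in range(1,k) if st[i,4]>40])
for y in(-66,66):
    p=proj(c,D+Rz@np.array([-.02,y/1000,.185]));print(y,p)
    for n,I in(('H',A),('K',B)): print(n,[int(I.min(2)[v,int(p[0])-22:int(p[0])+23].mean()) for v in range(100,245,6)])
print('jug',proj(c,[.552,-.1875,.135]),proj(c,[.552,-.1875,.02]))
g=B.max(2);print([(v,np.where(g[v,225:300]<40)[0].min()+225,np.where(g[v,225:300]<40)[0].max()+225) for v in range(184,249,8)])
```

```text
[ 0.65663216 -0.12944343  0.42038734] 19.775
[([83, 17, 43, 19, 116], (95, 121)), ([106, 44, 33, 18, 99], (151, 112)), ([188, 68, 48, 32, 900], (149, 201)), ([235, 72, 18, 47, 82], (171, 148)), ([59, 78, 54, 19, 149], (85, 134)), ([66, 94, 51, 19, 145], (156, 102)), ([350, 104, 19, 143, 365], (118, 102)), ([167, 114, 14, 12, 114], (156, 116)), ([210, 115, 16, 11, 103], (159, 119)), ([264, 122, 6, 43, 74], (160, 113)), ([368, 132, 17, 22, 65], (170, 153)), ([156, 154, 72, 48, 1701], (128, 176)), ([289, 154, 65, 9, 135], (50, 92)), ([296, 165, 59, 2, 107], (105, 65)), ([234, 166, 28, 30, 91], (91, 134)), ([293, 170, 69, 34, 251], (138, 169)), ([273, 176, 13, 73, 133], (119, 125)), ([253, 180, 29, 69, 257], (121, 48)), ([230, 205, 3, 46, 55], (99, 133)), ([244, 207, 6, 40, 142], (38, 122)), ([366, 207, 2, 43, 44], (180, 133)), ([168, 259, 183, 3, 273], (140, 106)), ([229, 263, 100, 34, 216], (225, 181)), ([181, 297, 46, 4, 55], (129, 165)), ([201, 297, 29, 14, 48], (177, 133)), ([2, 303, 28, 10, 62], (122, 124)), ([49, 306, 33, 5, 44], (114, 154)), ([171, 309, 29, 14, 45], (171, 132))]
-66 [191.25575028 171.47267344]
H [172, 166, 150, 140, 126, 113, 113, 114, 114, 111, 34, 108, 147, 156, 207, 220, 138, 117, 111, 110, 110, 109, 109, 108, 81]
K [174, 156, 151, 152, 137, 114, 114, 115, 115, 80, 38, 153, 154, 154, 153, 122, 113, 112, 112, 112, 111, 110, 110, 110, 79]
66 [323.18016653 170.90096789]
H [158, 157, 150, 113, 113, 113, 114, 115, 114, 114, 34, 84, 157, 182, 213, 230, 234, 151, 111, 110, 110, 109, 109, 109, 85]
K [160, 156, 150, 113, 114, 114, 115, 116, 115, 100, 36, 124, 162, 190, 219, 233, 232, 117, 112, 111, 111, 111, 110, 110, 82]
jug [196.60545968  73.89434202] [212.01894033  79.9923194 ]Traceback (most recent call last):
  File "<stdin>", line 12, in <module>
    return umr_minimum(a, axis, None, out, keepdims, initial, where)
ValueError: zero-size array to reduction operation minimum which has no identity
```

The right lane is now empty and the plain cartridge is still in the left one. I'll retreat and check the jug, its contents and the toggle.

>>> move_arm(targets=[[[-0.8, -0.3, 0], [0, 0, 0.02], -1], [[-0.9, -0.4, 0], [0, 0, 0.035], -1], [[-0.9, -0.4, 0], [0, 0, 0.035], -1], [[-0.9, -0.38, 0], [0, 0, 0.015], -1], [[-0.4, 0, -0.8], [0, 0, 0], -1]])

```text
time_s: 20.45
eef_pos: [0.4611, -0.2058, 0.3838]
ee_rot: [0.003, -0.068, 0.998, -0.003]
wrist_force: [0.2, -0.1, 0.1]
gripper_width: 0.0855
finger_force: 0.0
```

>>> move_arm(targets=[[[0, 0, 0], [0, 0, 0], -1], [[0, 0, 0], [0, 0, 0], -1], [[0, 0, 0], [0, 0, 0], -1]])

```text
time_s: 20.82
eef_pos: [0.463, -0.2045, 0.3826]
ee_rot: [0.001, -0.069, 0.998, -0.001]
wrist_force: [-0.5, 0.0, -0.4]
gripper_width: 0.0851
finger_force: 0.0
```

Run:
```python
from h import *
print(ctrl.get_state()['eef_pos'],ctrl.get_state()['time_s'])
w=snap('wrist','wL');c=cam('wrist');snap('side','sL')
def warp(z,img,x0,x1,y0,y1,r=.0005):
    X,Y=np.meshgrid(np.arange(x0,x1,r),np.arange(y0,y1,r),indexing='ij')
    q=(np.stack([X,Y,np.full_like(X,z)],-1)-c[2])@c[1]@c[0].T
    return cv2.remap(img,(q[...,0]/q[...,2]).astype('f4'),(q[...,1]/q[...,2]).astype('f4'),cv2.INTER_LINEAR)
g=cv2.GaussianBlur(cv2.cvtColor(warp(.135,w,.42,.64,-.30,-.08),cv2.COLOR_RGB2GRAY),(5,5),0)
h=cv2.HoughCircles(g,cv2.HOUGH_GRADIENT_ALT,1.5,20,param1=60,param2=.3,minRadius=90,maxRadius=130)
print('jug',None if h is None else [(.42+b*.0005,-.30+a*.0005,r*.0005) for a,b,r in h[0][:3,:3]])
# change inside jug since wG (same pose)
A=cv2.imread('pics/wG.png');B=cv2.imread('pics/wL.png'); d=(cv2.absdiff(A,B).max(2)>25).astype('u1');k,l,st,ce=cv2.connectedComponentsWithStats(d)
f=proj(c,[.552,-.1875,.01]);print('floor px',f)
for i in range(1,k):
    if st[i,4]>60: print(st[i].tolist(),round(float(B[l==i].mean())),round(float(A[l==i].mean())),onz(c,*ce[i],.02).round(3))
G=B.min(2); u,v=f.astype(int); print(G[v-30:v+40:5,u-40:u+44:6])
# toggle, side view, against the start
for n in('side0','sL'):
    m=cv2.imread(f'pics/{n}.png').max(2);print(n,[(y,(np.where(m[y,322:345]<50)[0]+322).mean().round(1)) for y in range(180,192,2) if (m[y,322:345]<50).any()])
```

```text
[ 0.46300587 -0.20454291  0.38261673] 20.825
jug [(np.float32(0.54975), np.float32(-0.18900001), np.float32(0.057852965))]
floor px [262.05396715 212.68539578]
[0, 0, 87, 79, 723] 122 132 [ 0.352 -0.488  0.02 ]
[236, 0, 276, 44, 876] 151 77 [ 0.279 -0.088  0.02 ]
[0, 9, 33, 13, 103] 101 79 [ 0.333 -0.524  0.02 ]
[0, 15, 13, 16, 88] 82 95 [ 0.343 -0.537  0.02 ]
[88, 14, 203, 32, 236] 159 188 [ 0.319 -0.313  0.02 ]
[276, 52, 16, 7, 69] 108 117 [ 0.332 -0.191  0.02 ]
[393, 69, 25, 8, 95] 100 119 [ 0.331 -0.031  0.02 ]
[71, 76, 114, 19, 235] 148 174 [ 0.395 -0.388  0.02 ]
[183, 84, 185, 36, 429] 158 149 [ 0.395 -0.209  0.02 ]
[0, 111, 59, 208, 1098] 118 137 [ 0.584 -0.502  0.02 ]
[372, 121, 47, 7, 90] 157 141 [ 0.397 -0.028  0.02 ]
[368, 128, 52, 22, 191] 68 134 [ 0.411 -0.023  0.02 ]
[154, 131, 45, 44, 230] 105 137 [ 0.472 -0.315  0.02 ]
[176, 134, 29, 14, 70] 136 172 [ 0.452 -0.298  0.02 ]
[241, 143, 177, 25, 464] 140 133 [ 0.449 -0.082  0.02 ]
[477, 144, 30, 18, 82] 107 136 [0.416 0.119 0.02 ]
[155, 169, 40, 22, 189] 138 106 [ 0.521 -0.323  0.02 ]
[467, 168, 38, 22, 136] 146 130 [0.45
[... 1263 characters left out ...]
 [129 115 166 190 148 140 186 183 185 184 186 186 141 133]
 [122 138 175 182 158 153 153 185 184 125 178 174 148 131]
 [141 127 170 126 151 147 158 150 139  97 142 168 128 154]
 [126 158 154 111 135 168 124 142 154 149 156 140 123 132]
 [156 157 129 164 160 183 186 182 110 147 153 119 116 121]
 [156 158 129 136 168 182 185 183 100 130 122 117 114 121]
 [159 159 133 135 130 144 151 152 137 115 117 114 113 118]
 [159 155 132 133 131 129 128 128 123 119 117 113 113 114]
 [158 136 131 130 131 131 127 124 127 119 113 114 113 110]]
side0 [(180, np.float64(334.0)), (182, np.float64(333.5)), (184, np.float64(332.5)), (186, np.float64(332.5)), (188, np.float64(331.0)), (190, np.float64(330.5))]
sL []
```

A spool-sized object, 47×33 px, lies on the jug floor at (0.558, −0.187), and the jug hasn't moved. I'll clear the arm and check the toggle and the bystanders.

>>> move_arm(targets=[[[-0.6, 0.7, 0.3], [0, 0, 0], -1], [[-0.6, 0.9, 0.3], [0, 0, 0], -1], [[-0.6, 0.9, 0.3], [0, 0, 0], -1], [[-0.5, 0.9, 0], [0, 0, 0], -1], [[0, 1, 0], [0, 0, 0], -1]])

```text
time_s: 21.55
eef_pos: [0.3458, 0.0167, 0.4272]
ee_rot: [0.002, -0.067, 0.998, -0.001]
wrist_force: [1.2, -0.8, -0.3]
gripper_width: 0.0852
finger_force: 0.0
```

>>> move_arm(targets=[[[0, 1, 0], [0, 0, 0], -1], [[0, 1, 0], [0, 0, 0], -1], [[0, 1, 0], [0, 0, 0], -1], [[0, 1, 0], [0, 0, 0], -1], [[0, 0, 0], [0, 0, 0], -1]])

```text
time_s: 22.18
eef_pos: [0.346, 0.2187, 0.4264]
ee_rot: [0.0, -0.071, 0.997, 0.0]
wrist_force: [-0.2, -1.3, 0.6]
gripper_width: 0.0855
finger_force: 0.0
```

Run:
```python
from h import *
print(ctrl.get_state()['eef_pos'],ctrl.get_state()['time_s'])
snap('side','sM');snap('scene','cM')
a,b=cv2.imread('pics/side0.png'),cv2.imread('pics/sM.png')
r=np.s_[120:160,400:500]; print('gain',b[r].mean()/a[r].mean())
for n,m in(('side0',a),('sM',b)):
    m=m.max(2);print(n,[(y,(np.where(m[y,322:345]<55)[0]+322).mean().round(1)) for y in range(178,198,2) if (m[y,322:345]<55).any()])
d=(cv2.absdiff(cv2.convertScaleAbs(a,alpha=b[r].mean()/a[r].mean()),b).max(2)>35).astype('u1');k,l,st,ce=cv2.connectedComponentsWithStats(d)
S=cam('side')
for i in range(1,k):
    if st[i,4]>15 and ce[i][0]>190 and ce[i][1]>150: print(st[i].tolist(),onz(S,*ce[i],.05).round(3))
```

```text
[0.34599127 0.21865897 0.42638923] 22.175
gain 1.048627038985735
side0 [(178, np.float64(335.0)), (180, np.float64(334.0)), (182, np.float64(333.5)), (184, np.float64(332.5)), (186, np.float64(332.5)), (188, np.float64(331.0)), (190, np.float64(330.5)), (192, np.float64(331.0)), (194, np.float64(330.0)), (196, np.float64(330.0))]
sM [(178, np.float64(335.0)), (180, np.float64(334.5)), (182, np.float64(333.5)), (184, np.float64(332.5)), (186, np.float64(332.5)), (188, np.float64(331.5)), (190, np.float64(331.0)), (192, np.float64(331.0)), (194, np.float64(330.0)), (196, np.float64(330.0))]
[231, 198, 9, 15, 44] [0.57  0.195 0.05 ]
[336, 202, 20, 13, 87] [ 0.774 -0.167  0.05 ]
[183, 210, 56, 44, 1061] [0.401 0.209 0.05 ]
[245, 236, 23, 20, 218] [0.45  0.029 0.05 ]
[323, 251, 8, 6, 25] [ 0.558 -0.197  0.05 ]
[314, 253, 11, 10, 59] [ 0.528 -0.185  0.05 ]
[311, 254, 5, 14, 18] [ 0.503 -0.169  0.05 ]
[317, 258, 22, 29, 166] [ 0.49  -0.229  0.05 ]
[280, 287, 32, 24, 438] [ 0.347 -0.187  0.05 ]
[180, 291, 32, 38, 302] [0.163 0.07  0.05 ]
[197, 318, 8, 15, 29] [0.113 0.013 0.05 ]
```

```bash
python3 -c "
from h import *
print(ctrl.close_job())"
```

```text
the job is handed in; nothing more can be done
None
```

The spool cartridge from the right lane is in the upright jug under that outlet, the shot glass stands upright to one side, the toggle is back in the middle, the plain cartridge is still in its lane, and the job is handed in at about 22 s.

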